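# Index the bench magnifier over the engraving

### The arm

A 6-joint arm with a two-finger parallel gripper is mounted at the origin on the work surface. World frame = base frame: x ahead of the robot, y to its left, z up, the work surface at z = 0. Lengths are in m, angles in rad, forces in N, time in s.
With the tool pointing down it reaches from about 0.225 to 0.875 m from the base axis. Payload 3.4 kg.
Tool frame: the origin (TCP) lies at the very end of the fingers, on their centre line; the grasp point (between the pads) lies 19 mm behind it; z points along the fingers, y is the direction in which the jaws open and shut (so a half turn about z gives the same grasp; the last joint's range is limited). The gripper opens to 85 mm and grips with 20 to 120 N. Pads are 22 mm wide; open, the fingers measure 114 mm over their backs; the gripper's body (76 mm by 85 mm) begins 54 mm behind the grasp point. The pads swing forward as they close: fully open they stand 13 mm farther back than shut.
Start: joints at [-1.352, 0.276, 1.505, -0, 1.361, -0.121], TCP at [0.192, -0.542, 0.231] pointing down, gripper open.
Joint ranges: [-2.89, 2.89], [-0.75, 2.08], [0.22, 2.7], [-1.18, 4.32], [0.11, 2.71], [-2.7, 2.7]. Speed limits (rad/s): [2.57, 2.57, 3.14, 3.14, 3.14, 3.14].

### API

Orientations are given as a unit quaternion [w, x, y, z].
In Python, from rig import manip gives the robot as it stands. The module is installed in compiled form; this text tells all that it offers.
- The arm moves only by the tool carry_out, never from a script. Its argument "moves" is one flat list of numbers, 5 for each row, row after row: the opening in per cent of the stroke, from 0 (shut) to 100 (fully open), then the shift along the world's x, y, z in cm, then the turn about the world's z in rad. A call has exactly 10 rows; each row shifts and turns the commanded pose from where the row before left it; what a row does not reach is not made up. A row lasts 1/10 s, in which the tool goes at most 50 mm and 8.59 degrees, less where a joint would pass 70% of its speed; a pose out of reach is approached as far as the arm can. A call is refused whole if a number of a shift passes 5 or a number of a turn 0.15, either way. A call with a gripper value outside its range is refused whole. The fingers move at their own pace and stop on an object; "squeeze" is the grip in N (left out, the last holds). Time passes only in rows, so rows that do not move let the fingers close, or fill a call up. It gives the time, the measured TCP pose, the force and the opening at its end, in the units of the state.
- manip.get_state(): the state, without advancing time (a new reading comes with each control period).
- manip.get_image(name): name is "scene" or "top" or "wrist"; returns the picture (480x640x3 uint8, red, green, blue); there is no depth.
- manip.camera_info(name): a dict with "fov_y" (degrees; the focal length in pixels is half the picture's height over the tangent of half this angle, whatever the lens; pixels are square), "cx", "cy" (the principal point, pixels), "rvec" (rotation vector, rad) and "tvec" (3), from world to camera coordinates, as OpenCV has them; the wrist camera has in their place "hand_eye" (4x4, takes a point from camera to tool coordinates, whose origin is the TCP and whose axes are the flange's). Camera axes: x right, y down, z forward; pixel columns grow to the right and rows downward; lengths in m; the calibration is good to about 2 mm. A picture is of the moment at which its call begins: read the wrist's pose just before it. camera_info takes no time and is no camera call.
- manip.sign_off(): hands the job in, once; it reports no verdict.
The state is a dict: "clock": time; "qpos": joint angles; "qd": joint speeds; "effort": joint torques, N m; "position": TCP position; "ee_rot": TCP orientation; "contact_force": force on the tool from outside, world axes, zero at the start; "moment": the same for the moment, N m; "width": finger opening in m.
Only numpy, scipy, OpenCV 4.12 (cv2) and the standard library are available. Lean on these libraries where they do the work, as an engineer would, in place of code of your own. Each camera call takes 0.05 s, during which the arm holds its last target. There are 200 camera calls.

### The job

On the engraver's bench, hook a fingertip under the red ring of the magnifier stand, lift the spring index pin clear of its hole, swing the arm by the ring one hole over so that the lens stands above the copper plate on the leather pad, and let the pin drop fully home in that hole. Do not touch the lens, do not pinch or force the ring, never swing the arm further than that one hole to either side, and leave everything else on the bench where it is; finish clear of the stand.

Things in the scene. Friction and masses are not known exactly. Their poses are not given: they have to be found in the camera images.
- stand: Fixed magnifier stand. Origin on the bench under the arm's vertical pivot axis; x = direction of the arm in the middle hole, z up. Dark foot 156 mm across, column (cap top at 104 mm) and a brass sector: arc about the pivot, mid radius 130 mm, 26 mm wide, top 80 mm above the bench, with five holes 25 degrees (0.436 rad) apart, at -50 to 50 degrees.
- swing (a joint): Swing of the green arm about the pivot, rad; 0 = middle hole (the start), positive = counterclockwise from above; holes at 0, +-0.436, +-0.873, play about +-0.01. The arm (26 mm wide, top 97 mm above the bench) carries the pin at 130 mm and the lens centre at 240 mm from the pivot. With the pin clear it turns easily (about 1 N at the ring) and stays where left.
- pin (a joint): Lift of the spring index pin, m; 0 = fully home, end stop 0.030. 10 mm thick, round-nosed, it enters 11 mm into the holes (12.5 mm wide): clear above 0.011; between holes it rides on the sector at about 0.011. A spring pulls it down (about 3 N at 0, 4.5 N at 0.011, 7 N at 0.030), so it drops in by itself at a hole.
- ring_center (a point): Centre of the red pull ring, rigid on top of the pin (144 mm above the bench when home, rises with the pin). Axes: x = level, outward along the arm from the pivot; z up. Round ring, 48 mm inside, bar 7 mm thick. Its centre is 21 mm further from the pivot than the pin axis. Below it a steel sleeve 22 mm across round the pin, top 115 mm above the bench.
- ring_top (a point): Middle of the ring's top bar, under which the finger lifts. The ring's plane leans 50 degrees outward from vertical: this point is 21 mm further out from the pivot than the centre and 18 mm higher. A finger coming from the pivot side, pointing outward and 40 to 65 degrees below level, passes through the ring and under this bar.
- lens_center (a point): Centre of the round magnifying lens with black rim (116 mm across, 12 mm thick) at the end of the arm, 91 mm above the bench. Not to be touched.
- pad: Fixed round dark brown leather pad, 124 mm across, 36 mm high, with a round engraved copper plate (80 mm) on top, 39 mm above the bench. Origin under its centre. It lies one hole to the left or one hole to the right of the lens's start.
- dish: Fixed white ceramic dish, 110 mm across, 34 mm high, on the other side, origin under its centre; the lens is not wanted there.
- cork: Loose cork, 30 mm across, 32 mm high, origin under its centre. Bystander.
- spool: Loose dark wooden spool, 48 mm across, 48 mm high, origin under its centre. Bystander.
- jar: Loose amber jar with black cap, 42 mm across, 70 mm high, origin under its centre. Bystander.
- graver: Loose engraving tool, 125 mm long, 18 mm high, lying; wooden handle to its -x, origin on the bench 10 mm from its middle. Bystander.
- box: Loose closed wooden box 75 x 50 x 28 mm, origin under its centre. Bystander.
- stone: Loose grey sharpening stone 100 x 35 x 18 mm, origin under its centre. Bystander.
Not all that is in view belongs to the job. What is meant by the pad is not blue, and is the smaller of those in its own colour.

How it is judged:
By the outcome, as a careful person would: the job done as asked, in the order asked, and still so for the second after the job is handed in, with the robot touching nothing.
It also fails if it takes over 51 s, if anything falls off the work surface, if the arm or the gripper's body presses on something with over 40 N, if the wrist force passes 120 N, or if a joint passes its speed limit or range.

## Working session

There is one attempt and no reset: what is moved stays moved. The work goes in short steps, Python scripts to look and compute and a tool call to move; the robot and the scene stay as the last step left them, time stands still between calls to the robot, and variables do not carry over. Pictures are saved under pics/ and viewed, about 8 in all and at most 12, crops included, and the job is handed in when it is done.

Besides the shell and the picture viewer there is one more tool, called as name(argument=value, ...) on one line, values as JSON. carry_out: Moves the arm, as the interface text tells. Its arguments: {"type":"object","properties":{"moves":{"type":"array","items":{"type":"number"}},"squeeze":{"type":"number"}},"required":["moves"]}

```bash
mkdir -p pics; ls
python3 - <<'E'
from rig import manip
import cv2
print(manip.get_state())
for n in("scene","top","wrist"):
    print(n,manip.camera_info(n))
for n in("scene","top"):
    cv2.imwrite(f"pics/{n}0.png",manip.get_image(n)[:,:,::-1])
E
```

```text
pics
{'clock': 0.0, 'qpos': array([-1.35202797e+00,  2.76603527e-01,  1.50615792e+00,  1.24868836e-05,
        1.36067587e+00, -1.20986150e-01]), 'qd': array([-7.75379837e-04, -1.21604032e-03,  1.19165398e-03, -3.02794423e-04,
        3.70110273e-04, -7.72651575e-05]), 'effort': array([ 8.46059702e-04, -4.16776586e+01, -2.45807040e+01, -4.55992074e-05,
        1.09524993e-02, -2.95924437e-06]), 'position': array([ 0.1915125 , -0.54160623,  0.23042496]), 'ee_rot': array([-9.21529606e-04,  9.85605328e-01,  1.69060008e-01, -3.89783080e-05]), 'contact_force': array([0.92473307, 0.07931931, 0.30630587]), 'moment': array([0.00075278, 0.01399336, 0.00725121]), 'width': 0.08532072478842366}
scene {'fov_y': 55.770465059825696, 'cx': 306.050969633603, 'cy': 226.73021217832277, 'rvec': array([ 1.15390236,  2.12133531, -1.1845106 ]), 'tvec': array([ 0.31266151, -0.17862076,  1.32383859])}
top {'fov_y': 55.317304877870484, 'cx': 318.34850705534524, 'cy': 233.46756227423518, 'rvec': array([ 2.15109535, -2.12883337,  0.1524785 ]), 'tvec': array([0.004516  , 0.60567868, 0.94204553])}
wrist {'fov_y': 63.46691339806736, 'cx': 320.6130069479925, 'cy': 236.01502243715044, 'hand_eye': array([[ 7.79708014e-04, -9.49351068e-01, -3.14216392e-01,
         8.07087881e-02],
       [ 9.99998569e-01,  2.68541723e-04,  1.67008004e-03,
         1.12226981e-03],
       [-1.50111206e-03, -3.14217245e-01,  9.49349919e-01,
        -1.42951219e-01],
       [ 0.00000000e+00,  0.00000000e+00,  0.00000000e+00,
         1.00000000e+00]])}
```

View pics/top0.png

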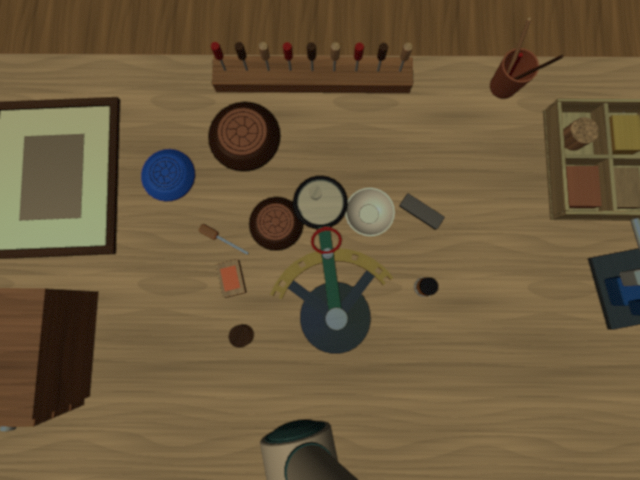

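View pics/scene0.png

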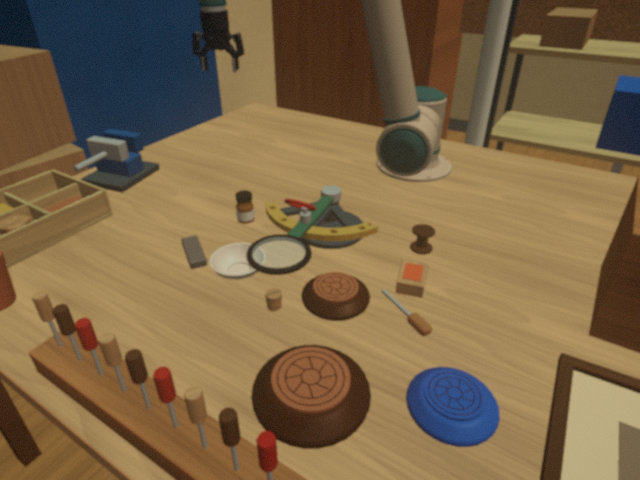

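The small brown pad is at about (276,223) in the top view, to the left of the lens (346,202 is the dish side), so the swing needed is positive, to +0.436. The moves offer no tilt command and the hook needs one. I'll test whether reaching to the limit tilts the tool, in the free space away from the stand.

carry_out(moves=[0, 1.1, -3.2, 3.5, 0, 0, 1.1, -3.2, 3.5, 0, 0, 1.1, -3.2, 3.5, 0, 0, 1.1, -3.2, 3.5, 0, 0, 1.1, -3.2, 3.5, 0, 0, 1.1, -3.2, 3.5, 0, 0, 1.1, -3.2, 3.5, 0, 0, 1.1, -3.2, 3.5, 0, 0, 1.1, -3.2, 3.5, 0, 0, 1.1, -3.2, 3.5, 0])

```text
clock: 1.1
position: [0.2654, -0.7589, 0.4815]
ee_rot: [0.054, 0.984, 0.169, 0.009]
contact_force: [-0.7, 0.4, 0.1]
width: 0.0003
```

```bash
cat > h.py <<'E'
from rig import manip
import numpy as np, cv2
from scipy.spatial.transform import Rotation as R
def st():
    s=manip.get_state(); q=s["ee_rot"]; Rm=R.from_quat([q[1],q[2],q[3],q[0]]).as_matrix()
    return s,Rm
def show():
    s,Rm=st(); z=Rm[:,2]
    print("t",round(s["clock"],2),"q",s["qpos"].round(3),"p",s["position"].round(4),"z",z.round(3),"y",Rm[:,1].round(3),"F",s["contact_force"].round(1),"w",round(s["width"],4),"below",np.degrees(np.arcsin(-z[2])).round(1),"az",np.arctan2(z[1],z[0]).round(3))
def K(n):
    c=manip.camera_info(n); f=240/np.tan(np.radians(c["fov_y"]/2)); return np.array([[f,0,c["cx"]],[0,f,c["cy"]],[0,0,1]]),c
def ray(n,uv,Tw=None):
    k,c=K(n); d=np.linalg.inv(k)@np.array([uv[0],uv[1],1.])
    if n=="wrist":
        p,Rm=Tw; H=c["hand_eye"]; return p+Rm@H[:3,3],Rm@H[:3,:3]@d
    Rc=cv2.Rodrigues(c["rvec"])[0]; return -Rc.T@c["tvec"],Rc.T@d
def onplane(n,uv,z,Tw=None):
    o,d=ray(n,uv,Tw); return o+d*(z-o[2])/d[2]
def tri(rays):
    A=np.zeros((3,3));b=np.zeros(3)
    for o,d in rays:
        d=d/np.linalg.norm(d); P=np.eye(3)-np.outer(d,d); A+=P;b+=P@o
    x=np.linalg.solve(A,b); return x,[np.linalg.norm(np.cross(x-o,d/np.linalg.norm(d))) for o,d in rays]
E
python3 -c "from h import *;show()"
```

```text
t 1.1 q [-1.325  0.676  0.22   0.012  2.135 -0.088] p [ 0.2654 -0.7589  0.4815] z [ 0.036 -0.104 -0.994] y [ 0.331 -0.937  0.11 ] F [-0.7  0.4  0.1] w 0.0003 below 83.7 az -1.236
```

The tool tilts 6° outward at the limit. I'll push on.

carry_out(moves=[0, 1.1, -3.2, 3.5, 0, 0, 1.1, -3.2, 3.5, 0, 0, 1.1, -3.2, 3.5, 0, 0, 1.1, -3.2, 3.5, 0, 0, 1.1, -3.2, 3.5, 0, 0, 1.1, -3.2, 3.5, 0, 0, 1.1, -3.2, 3.5, 0, 0, 1.1, -3.2, 3.5, 0, 0, 1.1, -3.2, 3.5, 0, 0, 1.1, -3.2, 3.5, 0])

```text
clock: 2.1
position: [0.2869, -0.825, 0.5579]
ee_rot: [0.213, 0.962, 0.165, 0.036]
contact_force: [0.8, -0.2, -0.2]
width: 0.0
```

```bash
python3 -c "from h import *;show()"
```

```text
t 2.1 q [-1.333  0.615  0.221  0.043  1.872 -0.08 ] p [ 0.2869 -0.825   0.5579] z [ 0.139 -0.398 -0.907] y [ 0.303 -0.855  0.421] F [ 0.8 -0.2 -0.2] w 0.0 below 65.1 az -1.235
```

carry_out(moves=[0, 1.1, -3.2, 3.5, 0, 0, 1.1, -3.2, 3.5, 0, 0, 1.1, -3.2, 3.5, 0, 0, 1.1, -3.2, 3.5, 0, 0, 1.1, -3.2, 3.5, 0, 0, 1.1, -3.2, 3.5, 0, 0, 1.1, -3.2, 3.5, 0, 0, 1.1, -3.2, 3.5, 0, 0, 1.1, -3.2, 3.5, 0, 0, 1.1, -3.2, 3.5, 0])

```text
clock: 3.1
position: [0.3158, -0.9111, 0.6412]
ee_rot: [0.376, 0.911, 0.156, 0.063]
contact_force: [0.9, 0.4, 0.1]
width: 0.0
```

```bash
cat > m.py <<'E'
from h import *
show()
im=cv2.imread("pics/top0.png"); hsv=cv2.cvtColor(im,cv2.COLOR_BGR2HSV)
def cen(m): 
    n,l,s,c=cv2.connectedComponentsWithStats(m.astype(np.uint8)); i=1+s[1:,4].argmax(); ys,xs=np.where(l==i); return c[i],s[i],np.c_[xs,ys].astype(np.float32)
H,S,V=cv2.split(hsv.astype(int))
yy,xx=np.mgrid[:480,:640]
roi=(xx>290)&(xx<400)&(yy>215)&(yy<280)
c,s,p=cen(roi&((H<8)|(H>172))&(S>120)&(V>60)); e=cv2.fitEllipse(cv2.convexHull(p)); print("ring top",c,s,e, onplane("top",e[0],.144))
roi=(xx>322)&(xx<352)&(yy>304)&(yy<334)
c,s,p=cen(roi&(V>100)&(S<90)); print("cap",c,s,onplane("top",c,.104))
# lens rim
roi=(xx>285)&(xx<352)&(yy>170)&(yy<232)
c,s,p=cen(roi&(V<45)); e=cv2.fitEllipse(cv2.convexHull(p)); print("lens",c,s,e,onplane("top",e[0],.091))
roi=(xx>245)&(xx<296)&(yy>190)&(yy<255)
c,s,p=cen(roi&(H<14)&(S>90)&(V>85)); e=cv2.fitEllipse(cv2.convexHull(p));print("plate",c,s,e,onplane("top",e[0],.039))
im=cv2.imread("pics/scene0.png"); H,S,V=cv2.split(cv2.cvtColor(im,cv2.COLOR_BGR2HSV).astype(int))
roi=(xx>275)&(xx<325)&(yy>190)&(yy<225)
m=roi&((H<8)|(H>172))&(S>120)&(V>60); c,s,p=cen(m); e=cv2.fitEllipse(cv2.convexHull(p));print("ring scene",c,s,e)
roi=(xx>315)&(xx<345)&(yy>183)&(yy<205)
c,s,p=cen(roi&(V>110)&(S<60)); print("cap scene",c,s)
roi=(xx>240)&(xx<318)&(yy>230)&(yy<275)
c,s,p=cen(roi&(V<50)); e=cv2.fitEllipse(cv2.convexHull(p));print("lens scene",c,s,e,onplane("scene",e[0],.091))
E
python3 m.py
```

```text
t 3.1 q [-1.336  0.599  0.221  0.07   1.542 -0.078] p [ 0.3158 -0.9111  0.6412] z [ 0.232 -0.665 -0.71 ] y [ 0.238 -0.669  0.704] F [0.9 0.4 0.1] w 0.0 below 45.2 az -1.236
ring top [325.48356808 238.49765258] [311 226  31  28 213] ((325.8214111328125, 239.81106567382812), (27.149227142333984, 29.67831802368164), 80.7788314819336) [ 0.57845953 -0.00461318  0.144     ]
cap [335.94817073 318.23170732] [326 308  21  21 328] [ 0.42809652 -0.02622552  0.104     ]
lens [312.55240793 206.33286119] [286 176  62  56 706] ((315.30975341796875, 205.1345672607422), (54.26261520385742, 65.76429748535156), 57.87700653076172) [0.65813742 0.01738621 0.091     ]
plate [274.99506173 221.54938272] [258 204  35  35 810] ((274.8338928222656, 221.35650634765625), (34.72833251953125, 35.423744201660156), 51.10504913330078) [0.63235557 0.10606789 0.039     ]
ring scene [300.352 204.376] [288 200  27  10 125] ((300.7359313964844, 204.5286102294922), (7.223250865936279, 27.026412963867188), 103.04598999023438)
cap scene [331.21290323 190.34193548] [322 186  19  10 155]Traceback (most recent call last):
  File "m.py", line 23, in <module>
    c,s,p=cen(roi&(V<50)); e=cv2.fitEllipse(cv2.convexHull(p));print("lens scene",c,s,e,onplane("scene",e[0],.091))
                             ~~~~~~~~~~~~~~^^^^^^^^^^^^^^^^^^^
cv2.error: OpenCV(4.12.0) /io/opencv/modules/imgproc/src/shapedescr.cpp:361: error: (-201:Incorrect size of input array) There should be at least 5 points to fit the ellipse in function 'fitEllipseNoDirect'
```

The tool now points 45° below level. The measurements agree: pivot (0.428, −0.026), ring centre 152 mm from it (151 expected), arm azimuth ≈0.14, plate at azimuth 0.574 (0.436 more) and 0.243 m (0.240 expected). Now I'll retract and come round to the stand.

carry_out(moves=[0, -1.2, -3.4, -2.4, 0, 0, -1.2, -3.4, -2.4, 0, 0, -1.2, -3.4, -2.4, 0, 0, -1.2, -3.4, -2.4, 0, 0, -1.2, -3.4, -2.4, 0, 0, -1.2, -3.4, -2.4, 0, 0, -1.2, -3.4, -2.4, 0, 0, -1.2, -3.4, -2.4, 0, 0, -1.2, -3.4, -2.4, 0, 0, -1.2, -3.4, -2.4, 0])

```text
clock: 4.1
position: [0.1844, -1.1883, 0.3575]
ee_rot: [0.408, 0.898, 0.152, 0.063]
contact_force: [0.4, -0.2, 0.3]
width: 0.0001
```

```bash
python3 -c "from h import *;show()"
```

```text
t 4.1 q [-1.54   0.965  0.222  0.239  1.136 -0.31 ] p [ 0.1844 -1.1883  0.3575] z [ 0.237 -0.714 -0.659] y [ 0.221 -0.621  0.752] F [ 0.4 -0.2  0.3] w 0.0001 below 41.2 az -1.251
```

I slipped a sign on y there. Nothing was touched, but the arm stretched further out and the tool now points 41° below level, which is still usable. Retracting the right way.

carry_out(moves=[0, 0, 4.8, 0.5, 0, 0, 0, 4.8, 0.5, 0, 0, 0, 4.8, 0.5, 0, 0, 0, 4.8, 0.5, 0, 0, 0, 4.8, 0.5, 0, 0, 0, 4.8, 0.5, 0, 0, 0, 4.8, 0.5, 0, 0, 0, 4.8, 0.5, 0, 0, 0, 4.8, 0.5, 0, 0, 0, 4.8, 0.5, 0])

```text
clock: 5.1
position: [0.1854, -0.7234, 0.4093]
ee_rot: [0.408, 0.898, 0.152, 0.063]
contact_force: [0.5, 0.1, 0.7]
width: 0.0001
```

```bash
python3 -c "from h import *;show()"
```

```text
t 5.1 q [-1.508  0.093  1.608  0.332  0.632 -0.457] p [ 0.1854 -0.7234  0.4093] z [ 0.238 -0.714 -0.658] y [ 0.221 -0.62   0.753] F [0.5 0.1 0.7] w 0.0001 below 41.2 az -1.249
```

carry_out(moves=[0, 1.8, 3.5, -0.5, 0.07, 0, 1.8, 3.5, -0.5, 0.07, 0, 1.8, 3.5, -0.5, 0.07, 0, 1.8, 3.5, -0.5, 0.07, 0, 1.8, 3.5, -0.5, 0.07, 0, 1.8, 3.5, -0.5, 0.07, 0, 1.8, 3.5, -0.5, 0.07, 0, 1.8, 3.5, -0.5, 0.07, 0, 1.8, 3.5, -0.5, 0.07, 0, 1.8, 3.5, -0.5, 0.07])

```text
clock: 6.1
position: [0.3658, -0.3742, 0.359]
ee_rot: [0.362, 0.791, 0.452, 0.199]
contact_force: [0.2, 0.3, -0.4]
width: 0.0002
```

```bash
python3 -c "from h import *;show()"
```

```text
t 6.1 q [-1.317 -0.225  2.018  0.785  0.833 -1.174] p [ 0.3658 -0.3742  0.359 ] z [ 0.642 -0.393 -0.658] y [ 0.57  -0.33   0.753] F [ 0.2  0.3 -0.4] w 0.0002 below 41.2 az -0.549
```

carry_out(moves=[0, 1.3, 3.5, -0.5, 0.07, 0, 1.3, 3.5, -0.5, 0.07, 0, 1.3, 3.5, -0.5, 0.07, 0, 1.3, 3.5, -0.5, 0.07, 0, 1.3, 3.5, -0.5, 0.07, 0, 1.3, 3.5, -0.5, 0.07, 0, 1.3, 3.5, -0.5, 0.07, 0, 1.3, 3.5, -0.5, 0.07, 0, 1.3, 3.5, -0.5, 0.07, 0, 1.3, 3.5, -0.5, 0.06])

```text
clock: 7.1
position: [0.496, -0.0246, 0.3093]
ee_rot: [0.274, 0.591, 0.692, 0.31]
contact_force: [-0.5, -0.8, 0.4]
width: -0.0002
```

Run:
```python
from h import *
show()
s,Rm=st(); cv2.imwrite("pics/wrist1.png",manip.get_image("wrist")[:,:,::-1]); np.savez("w1",p=s["position"],R=Rm)
```

```text
t 7.1 q [-0.576 -0.247  2.16   0.856  0.714 -1.253] p [ 0.496  -0.0246  0.3093] z [ 0.746  0.105 -0.658] y [0.649 0.108 0.753] F [-0.5 -0.8  0.4] w -0.0002 below 41.2 az 0.14
```

View pics/wrist1.png

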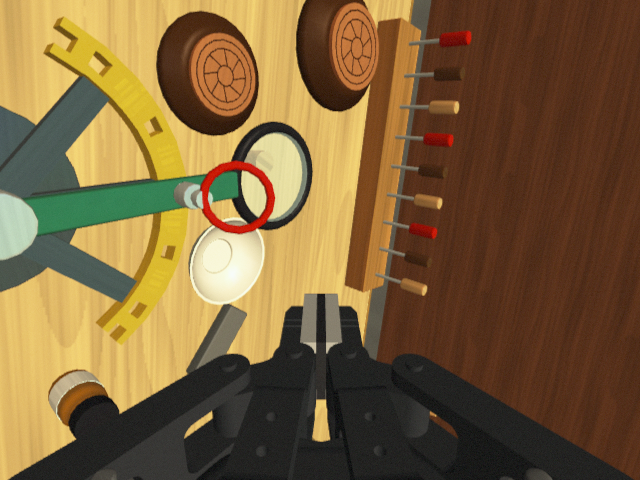

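The wrist view shows the red ring at about (238,197), with the sleeve at (193,195), the lens behind it at (272,175), and the shut fingers pointing ahead at the bottom centre. I'll triangulate the ring with the top view.

```bash
cat > r.py <<'E'
from h import *
def ringpix(im,roi):
    H,S,V=cv2.split(cv2.cvtColor(im,cv2.COLOR_BGR2HSV).astype(int))
    m=np.zeros(H.shape,np.uint8); x0,x1,y0,y1=roi
    mm=((H<6)|(H>174))&(S>150)&(V>70); m[y0:y1,x0:x1]=mm[y0:y1,x0:x1]
    n,l,s,c=cv2.connectedComponentsWithStats(m); i=1+s[1:,4].argmax()
    ys,xs=np.where(l==i); e=cv2.fitEllipse(cv2.convexHull(np.c_[xs,ys].astype(np.float32))); return e
if __name__=="__main__":
    w=np.load("w1.npz"); Tw=(w["p"],w["R"])
    e=ringpix(cv2.imread("pics/wrist1.png"),(180,300,150,240)); t=ringpix(cv2.imread("pics/top0.png"),(290,360,215,260)); s=ringpix(cv2.imread("pics/scene0.png"),(275,330,190,225))
    print(e,t,s)
    rw,rt,rs=ray("wrist",e[0],Tw),ray("top",t[0]),ray("scene",s[0])
    for q in([rw,rt],[rt,rs],[rw,rs],[rw,rt,rs]):print(tri(q))
    print("wrist on plane",onplane("wrist",e[0],.144,Tw))
E
python3 r.py
```

```text
((236.69776916503906, 196.88156127929688), (71.80776977539062, 75.31270599365234), 116.4478759765625) ((325.814208984375, 239.8724365234375), (26.04035758972168, 29.3133602142334), 80.5789566040039) ((301.1763916015625, 204.91326904296875), (5.417219638824463, 25.358524322509766), 102.39482879638672)
(array([ 0.57831029, -0.00468078,  0.14406156]), [np.float64(8.363013187976927e-05), np.float64(8.363013187980856e-05)])
(array([ 0.57781829, -0.00360832,  0.14316078]), [np.float64(0.001180376422343386), np.float64(0.0011803764223434145)])
(array([ 0.57776384, -0.00362212,  0.14368471]), [np.float64(0.0012977382212883647), np.float64(0.0012977382212883755)])
(array([ 0.57801861, -0.00396539,  0.14360188]), [np.float64(0.0009536877603016719), np.float64(0.0007382378228280352), np.float64(0.0016633500239944315)])
wrist on plane [ 0.57833585 -0.00477193  0.144     ]
```

Ring centre C = (0.578, −0.0045, 0.144); the views agree within about 1.5 mm and the height is as given. Approaching along the finger direction, to stop about 3 cm short of the ring plane.

carry_out(moves=[0, 0.2, 0.25, -2.6, 0, 0, 0.2, 0.25, -2.6, 0, 0, 0.2, 0.25, -2.6, 0, 0, 0.1, 0.2, -2.5, 0, 0, 0.9, 0.12, -0.79, 0, 0, 0.9, 0.12, -0.79, 0, 0, 0.9, 0.12, -0.79, 0, 0, 0.9, 0.12, -0.79, 0, 0, 0.9, 0.12, -0.79, 0, 0, 0.9, 0.12, -0.79, 0])

```text
clock: 8.15
position: [0.557, -0.0095, 0.1583]
ee_rot: [0.273, 0.593, 0.692, 0.309]
contact_force: [0.1, -0.0, -0.7]
width: -0.0005
```

Run:
```python
from h import *
show()
C=np.array([.578,-.0045,.144])
s,Rm=st(); print("C in tool mm",(Rm.T@(C-s["position"])*1000).round(1)); cv2.imwrite("pics/wrist2.png",manip.get_image("wrist")[:,:,::-1]); np.savez("w2",p=s["position"],R=Rm)
```

```text
t 8.15 q [-0.406  0.099  2.36   1.781  0.41  -2.195] p [ 0.557  -0.0095  0.1583] z [ 0.745  0.104 -0.659] y [0.651 0.107 0.752] F [ 0.1 -0.  -0.7] w -0.0005 below 41.2 az 0.138
C in tool mm [ 2.   3.5 25.5]
```

View pics/wrist2.png

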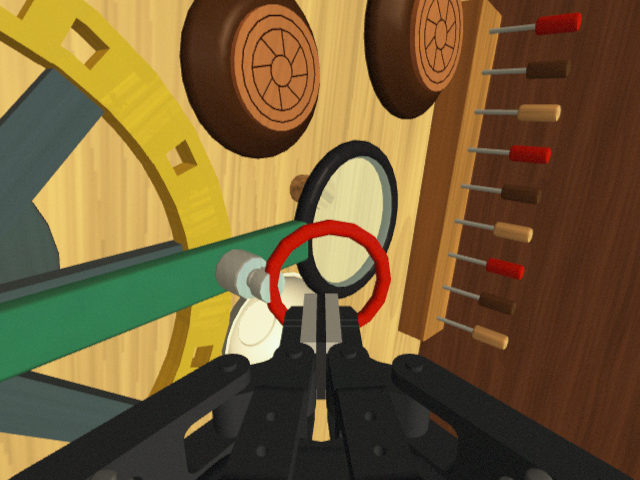

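The finger is in line with the ring and still short of it, with the ring at (328,277) around the tips. But joint 6 is running towards its limit (−2.2 of −2.7) near a wrist singularity. Before going further I'll fit the kinematics to the logged states, to predict the swing.

```bash
cat > kin.py <<'E'
import numpy as np
from scipy.optimize import least_squares
from scipy.spatial.transform import Rotation as R
Q=np.array([[-1.35203,.27660,1.50616,0,1.36068,-.12099],[-1.325,.676,.22,.012,2.135,-.088],[-1.333,.615,.221,.043,1.872,-.08],[-1.336,.599,.221,.07,1.542,-.078],[-1.54,.965,.222,.239,1.136,-.31],[-1.508,.093,1.608,.332,.632,-.457],[-1.317,-.225,2.018,.785,.833,-1.174],[-.576,-.247,2.16,.856,.714,-1.253],[-.406,.099,2.36,1.781,.41,-2.195]])
P=np.array([[.1915,-.5416,.2304],[.2654,-.7589,.4815],[.2869,-.825,.5579],[.3158,-.9111,.6412],[.1844,-1.1883,.3575],[.1854,-.7234,.4093],[.3658,-.3742,.359],[.496,-.0246,.3093],[.557,-.0095,.1583]])
Z=np.array([[0.0,-.0,-1],[.036,-.104,-.994],[.139,-.398,-.907],[.232,-.665,-.71],[.237,-.714,-.659],[.238,-.714,-.658],[.642,-.393,-.658],[.746,.105,-.658],[.745,.104,-.659]])
Y=np.array([[.333,-.943,0],[.331,-.937,.11],[.303,-.855,.421],[.238,-.669,.704],[.221,-.621,.752],[.221,-.62,.753],[.57,-.33,.753],[.649,.108,.753],[.651,.107,.752]])
e=lambda a,t:R.from_euler(a,t).as_matrix()
def fk(q,k,s4=1,s6=1,y0=0):
    dy,h,L1,L2,a,L3,b,c=k
    A=e('z',q[0]); p=A@[c,dy,h]; A=A@e('y',q[1]); p=p+A@[0,0,L1]; A=A@e('y',q[2]); p=p+A@[a,0,L2]
    A=A@e('z',s4*q[3])@e('y',q[4]); p=p+A@[b,0,L3]; A=A@e('z',s6*q[5]+y0); return p,A
best=None
for s4 in(1,-1):
  def f(k): return np.concatenate([fk(q,k,s4)[0]-p for q,p in zip(Q,P)])
  r=least_squares(f,[.07,.3,.45,.4,0,.25,0,0])
  ez=max(np.abs(fk(q,r.x,s4)[1][:,2]-z).max() for q,z in zip(Q,Z))
  if best is None or ez<best[1]: best=(s4,ez,r.x,np.abs(r.fun).max())
s4,ez,k,_=best
def yerr(v): return np.concatenate([fk(q,k,s4,v[1],v[0])[1][:,1]-y for q,y in zip(Q,Y)])
o=min((least_squares(lambda t:yerr([t[0],s]),[t0]) .x[0],s,np.abs(yerr([least_squares(lambda t:yerr([t[0],s]),[t0]).x[0],s])).max()) for s in(1,-1) for t0 in(0,1.6,3.1,-1.6)) if 0 else None
c=[]
for s in(1,-1):
  for t0 in(0,1.6,3.1,-1.6):
    x=least_squares(lambda t:yerr([t[0],s]),[t0]).x[0]; c.append((np.abs(yerr([x,s])).max(),x,s))
ye,y0,s6=min(c)
def FK(q): return fk(q,k,s4,s6,y0)
lo=np.array([-2.89,-.75,.22,-1.18,.11,-2.7]);hi=np.array([2.89,2.08,2.7,4.32,2.71,2.7])
def IK(p,A,q0,bound=True):
    def g(q):
        x,B=FK(q); return np.concatenate([(x-p)*5,R.from_matrix(B.T@A).as_rotvec()])
    if bound: r=least_squares(g,np.clip(q0,lo+1e-6,hi-1e-6),bounds=(lo,hi))
    else: r=least_squares(g,q0)
    return r.x,np.abs(r.fun).max()
if __name__=="__main__":
    print("fit",best,"y",ye,y0,s6)
    from h import st
    s,Rm=st(); p=s["position"]; q=s["qpos"]; C=np.array([.578,-.0045,.144]); piv=np.array([.428,-.026,0])
    d=Rm[:,2]; T0=C+.022*d; path=[("fwd",T0,0)]+[("lift",T0+[0,0,.019],0)]
    for i in range(1,7):
        th=.436*i/6; path.append((f"sw{th:.2f}",piv+e('z',th)@(T0+[0,0,.019]-piv),th))
    path.append(("drop",path[-1][1]-[0,0,.019],.436)); path.append(("back",path[-1][1]-.09*e('z',.436)@d,.436))
    for n,x,th in path:
        A=e('z',th)@Rm; q,er=IK(x,A,q,False); print(n,x.round(3),q.round(2),round(er,4),"BAD" if ((q<lo)|(q>hi)).any() else "")
E
python3 kin.py
```

```text
fit (1, np.float64(0.001803315602091963), array([ 6.94164042e-02,  1.36989300e-01,  6.29601867e-01,  4.20871757e-01,
        6.02846232e-02,  3.64828628e-01, -3.89510449e-04, -1.93772132e-04]), np.float64(0.0005788953284756038)) y 0.0018338220158888327 1.570713053778529 1
fwd [ 0.594 -0.002  0.129] [-0.34  0.21  2.33  2.05  0.4  -2.43] 0.0 
lift [ 0.594 -0.002  0.148] [-0.34  0.17  2.31  1.9   0.37 -2.26] 0.0 
sw0.07 [0.592 0.01  0.148] [-0.36  0.17  2.3   1.78  0.43 -2.22] 0.0 
sw0.15 [0.589 0.022 0.148] [-0.38  0.18  2.3   1.69  0.48 -2.19] 0.0 
sw0.22 [0.585 0.033 0.148] [-0.4   0.18  2.29  1.6   0.54 -2.18] 0.0 
sw0.29 [0.581 0.044 0.148] [-0.41  0.19  2.28  1.53  0.6  -2.18] 0.0 
sw0.36 [0.575 0.055 0.148] [-0.43  0.19  2.27  1.46  0.65 -2.18] 0.0 
sw0.44 [0.569 0.066 0.148] [-0.44  0.2   2.26  1.4   0.7  -2.18] 0.0 
drop [0.569 0.066 0.129] [-0.44  0.24  2.29  1.48  0.7  -2.28] 0.0 
back [0.512 0.029 0.189] [-0.63  0.06  2.28  1.18  0.86 -2.07] 0.0
```

The fit is good to 0.6 mm and the whole path stays within the joint ranges. Moving through the ring.

carry_out(moves=[0, 0.46, 0.09, -0.37, 0, 0, 0.46, 0.09, -0.37, 0, 0, 0.46, 0.09, -0.37, 0, 0, 0.46, 0.09, -0.37, 0, 0, 0.46, 0.09, -0.37, 0, 0, 0.46, 0.09, -0.37, 0, 0, 0.46, 0.09, -0.37, 0, 0, 0.46, 0.09, -0.37, 0, 0, 0, 0, 0, 0, 0, 0, 0, 0, 0])

```text
clock: 9.2
position: [0.5932, -0.0018, 0.129]
ee_rot: [0.273, 0.592, 0.692, 0.31]
contact_force: [0.3, -0.1, -0.6]
width: -0.0
```

Run:
```python
from h import *
show()
C=np.array([.578,-.0045,.144])
s,Rm=st(); print("C in tool mm",(Rm.T@(C-s["position"])*1000).round(1))
```

```text
t 9.2 q [-0.34   0.211  2.338  2.062  0.405 -2.443] p [ 0.5932 -0.0018  0.129 ] z [ 0.744  0.105 -0.659] y [0.651 0.107 0.752] F [ 0.3 -0.1 -0.6] w -0.0 below 41.2 az 0.14
C in tool mm [ -0.6   1.1 -21.5]
```

carry_out(moves=[0, 0, 0, 0.15, 0, 0, 0, 0, 0.15, 0, 0, 0, 0, 0.15, 0, 0, 0, 0, 0.15, 0, 0, 0, 0, 0.15, 0, 0, 0, 0, 0.15, 0, 0, 0, 0, 0.15, 0, 0, 0, 0, 0.15, 0, 0, 0, 0, 0, 0, 0, 0, 0, 0, 0])

```text
clock: 10.2
position: [0.5934, -0.0014, 0.1409]
ee_rot: [0.273, 0.592, 0.692, 0.31]
contact_force: [0.1, -0.8, -0.1]
width: -0.0006
```

```bash
python3 -c "
from h import *
for i in range(3):show();manip.get_image('top')"
```

```text
t 10.2 q [-0.339  0.185  2.321  1.967  0.386 -2.339] p [ 0.5934 -0.0014  0.1409] z [ 0.745  0.106 -0.659] y [0.651 0.106 0.752] F [ 0.1 -0.8 -0.1] w -0.0006 below 41.2 az 0.141
t 10.25 q [-0.339  0.185  2.321  1.967  0.386 -2.339] p [ 0.5934 -0.0014  0.1408] z [ 0.745  0.106 -0.659] y [0.651 0.106 0.752] F [-0.3 -0.5  0.7] w 0.0001 below 41.2 az 0.141
t 10.3 q [-0.339  0.185  2.321  1.967  0.386 -2.339] p [ 0.5934 -0.0014  0.1407] z [ 0.744  0.106 -0.659] y [0.651 0.106 0.752] F [-0.5 -0.2  0.1] w 0.0001 below 41.2 az 0.141
```

No contact yet, and lifting straight up slides the bar towards the fingertip. I'll go about 12 mm deeper, then rise across the finger axis.

carry_out(moves=[0, 0.22, 0.03, -0.2, 0, 0, 0.22, 0.03, -0.2, 0, 0, 0.22, 0.03, -0.2, 0, 0, 0.22, 0.03, -0.2, 0, 0, 0.065, 0.01, 0.075, 0, 0, 0.065, 0.01, 0.075, 0, 0, 0.065, 0.01, 0.075, 0, 0, 0.065, 0.01, 0.075, 0, 0, 0.065, 0.01, 0.075, 0, 0, 0, 0, 0, 0])

```text
clock: 11.35
position: [0.6035, 0.0001, 0.1349]
ee_rot: [0.272, 0.593, 0.692, 0.308]
contact_force: [-6.1, -1.2, -3.7]
width: 0.0
```

```bash
python3 -c "
from h import *
show();C=np.array([.578,-.0045,.144])+np.array([.99*.021,.14*.021,.018])
s,Rm=st(); print('bar in tool mm',(Rm.T@(C-s['position'])*1000).round(1))
im=manip.get_image('wrist')[:,:,::-1];cv2.imwrite('pics/wrist3.png',im);show()"
```

```text
t 11.35 q [-0.322  0.208  2.307  2.005  0.377 -2.366] p [6.035e-01 1.000e-04 1.349e-01] z [ 0.742  0.105 -0.662] y [0.654 0.107 0.749] F [-6.1 -1.2 -3.7] w 0.0 below 41.5 az 0.14
bar in tool mm [ -1.2  17.1 -21.6]
t 11.4 q [-0.322  0.208  2.307  2.005  0.377 -2.366] p [6.035e-01 1.000e-04 1.349e-01] z [ 0.742  0.105 -0.662] y [0.654 0.107 0.749] F [-5.2 -1.8 -3.9] w 0.0 below 41.5 az 0.14
```

View pics/wrist3.png

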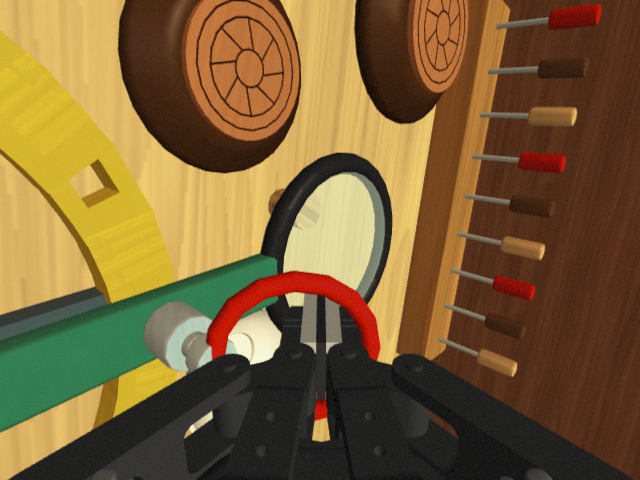

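Contact is made: about 7 N across the finger, with the bar 21 mm behind the tip and the ring round the shut fingers. Lifting straight up.

carry_out(moves=[0, 0, 0, 0.2, 0, 0, 0, 0, 0.2, 0, 0, 0, 0, 0.2, 0, 0, 0, 0, 0.2, 0, 0, 0, 0, 0.2, 0, 0, 0, 0, 0.2, 0, 0, 0, 0, 0.2, 0, 0, 0, 0, 0.2, 0, 0, 0, 0, 0, 0, 0, 0, 0, 0, 0])

```text
clock: 12.4
position: [0.6034, 0.0001, 0.1507]
ee_rot: [0.272, 0.593, 0.693, 0.308]
contact_force: [-5.2, -1.0, -5.0]
width: 0.0001
```

```bash
cat > chk.py <<'E'
from r import *
show()
t=ringpix(manip.get_image("top")[:,:,::-1].copy(),(270,370,195,270))
im=manip.get_image("scene")[:,:,::-1].copy(); s=ringpix(im,(275,360,180,240)); show()
print(t,s); print(tri([ray("top",t[0]),ray("scene",s[0])]))
cv2.imwrite("pics/sc_last.png",cv2.resize(im[140:300,200:420],None,fx=3,fy=3))
E
python3 chk.py
```

```text
t 12.4 q [-0.322  0.174  2.285  1.867  0.357 -2.219] p [6.034e-01 1.000e-04 1.507e-01] z [ 0.742  0.105 -0.663] y [0.654 0.107 0.749] F [-5.2 -1.  -5. ] w 0.0001 below 41.5 az 0.14
t 12.5 q [-0.322  0.174  2.285  1.867  0.357 -2.219] p [6.034e-01 1.000e-04 1.506e-01] z [ 0.742  0.105 -0.663] y [0.654 0.107 0.749] F [-5.5 -1.5 -5.8] w -0.0005 below 41.5 az 0.14
((325.89166259765625, 238.52523803710938), (26.67931365966797, 30.054996490478516), 84.49797821044922) ((300.2322692871094, 195.6584014892578), (7.0084404945373535, 24.443708419799805), 105.90731811523438)
(array([ 0.57811989, -0.00417364,  0.16255677]), [np.float64(0.00047472495499984477), np.float64(0.0004747249549997584)])
```

View pics/sc_last.png

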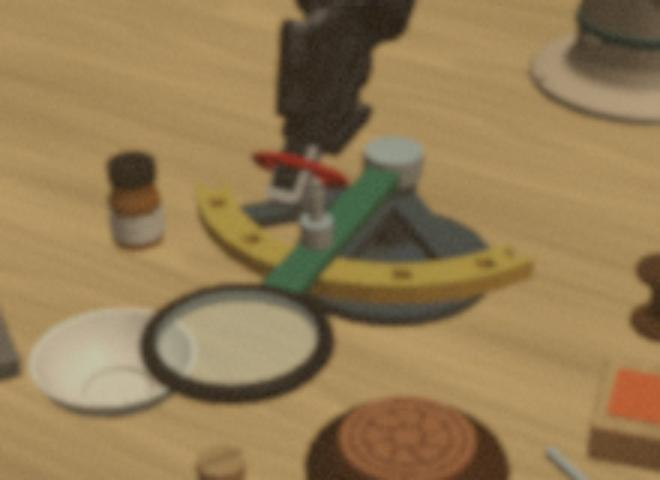

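The ring has risen to z = 0.1626, so the pin is up about 18–19 mm: clear of the hole and below the end stop. The loupe picture shows the ring hooked at (300,165) and the lens still beside the pad. Swinging half way first.

carry_out(moves=[0, -0.06, 0.37, 0, 0.021, 0, -0.065, 0.365, 0, 0.021, 0, -0.075, 0.365, 0, 0.021, 0, -0.08, 0.365, 0, 0.021, 0, -0.09, 0.36, 0, 0.021, 0, -0.095, 0.36, 0, 0.021, 0, -0.105, 0.355, 0, 0.021, 0, -0.11, 0.355, 0, 0.021, 0, -0.12, 0.35, 0, 0.021, 0, -0.125, 0.35, 0, 0.021])

```text
clock: 13.5
position: [0.5941, 0.036, 0.1506]
ee_rot: [0.237, 0.517, 0.751, 0.335]
contact_force: [-6.6, -4.3, -5.0]
width: -0.0001
```

```bash
cat >> chk.py <<'E'
x=tri([ray("top",t[0]),ray("scene",s[0])])[0]; v=x[:2]-[.428,-.026]; print("swing",np.arctan2(v[1],v[0])-.143,"r",np.hypot(*v))
s,Rm=st(); b=s["position"][:2]-[.428,-.026]; print("finger swing",np.arctan2(b[1],b[0])-.1478,"tool az-.14",np.arctan2(Rm[1,2],Rm[0,2])-.14,"r",np.hypot(*b))
E
python3 chk.py
```

```text
t 13.5 q [-0.374  0.184  2.27   1.596  0.52  -2.145] p [0.5941 0.036  0.1506] z [ 0.703  0.258 -0.663] y [0.617 0.241 0.749] F [-6.6 -4.3 -5. ] w -0.0001 below 41.5 az 0.352
t 13.6 q [-0.374  0.184  2.27   1.596  0.521 -2.145] p [0.594  0.0363 0.1505] z [ 0.703  0.259 -0.663] y [0.617 0.241 0.749] F [-6.  -2.  -5.8] w 0.0 below 41.5 az 0.352
((309.2167663574219, 242.43699645996094), (26.233041763305664, 30.529300689697266), 71.8001708984375) ((320.033935546875, 197.8025665283203), (6.81028413772583, 20.952125549316406), 103.36319732666016)
(array([0.5688123 , 0.02963472, 0.16360368]), [np.float64(0.003195336017196682), np.float64(0.003195336017196636)])
swing 0.2332737442231527 r 0.15140451488896833
finger swing 0.21097431539893102 tool az-.14 0.2124423769929329 r 0.1773291294421615
```

carry_out(moves=[0, -0.135, 0.345, 0, 0.021, 0, -0.14, 0.345, 0, 0.021, 0, -0.15, 0.34, 0, 0.021, 0, -0.155, 0.34, 0, 0.021, 0, -0.165, 0.335, 0, 0.021, 0, -0.17, 0.33, 0, 0.021, 0, -0.18, 0.33, 0, 0.021, 0, -0.18, 0.325, 0, 0.021, 0, -0.19, 0.32, 0, 0.021, 0, 0, 0, 0, 0])

```text
clock: 14.6
position: [0.5796, 0.066, 0.1507]
ee_rot: [0.205, 0.443, 0.797, 0.356]
contact_force: [-6.7, -2.9, -5.2]
width: -0.0
```

```bash
cat >> chk.py <<'E'
v=onplane("top",t[0],.1625)[:2]-[.428,-.026]; print("top-only swing",np.arctan2(v[1],v[0])-.143,"r",np.hypot(*v))
E
python3 chk.py
```

```text
t 14.6 q [-0.41   0.197  2.249  1.423  0.665 -2.147] p [0.5796 0.066  0.1507] z [ 0.642  0.386 -0.663] y [0.561 0.353 0.749] F [-6.7 -2.9 -5.2] w -0.0 below 41.5 az 0.542
t 14.7 q [-0.41   0.197  2.249  1.424  0.664 -2.147] p [0.5796 0.066  0.1507] z [ 0.642  0.386 -0.663] y [0.561 0.353 0.749] F [-6.3 -4.7 -4.8] w 0.0003 below 41.5 az 0.541
((295.56292724609375, 248.8033905029297), (26.423778533935547, 30.26180648803711), 59.13240432739258) ((331.81732177734375, 199.06996154785156), (8.01358413696289, 27.29920196533203), 89.23033905029297)
(array([0.55835293, 0.05230411, 0.16248608]), [np.float64(0.000283617787077438), np.float64(0.0002836177870773573)])
swing 0.3979403031382337 r 0.15206386814551867
finger swing 0.3977008658301922 tool az-.14 0.40115772001909045 r 0.17735629646011822
top-only swing 0.39980604571939715 r 0.1520674956038796
```

Swing ≈ 0.398 by both checks. I'll add 0.03, then lower the pin to around the sector top.

carry_out(moves=[0, -0.09, 0.15, 0, 0.01, 0, -0.095, 0.15, 0, 0.01, 0, -0.095, 0.15, 0, 0.01, 0, 0, 0, 0, 0, 0, 0, 0, -0.15, 0, 0, 0, 0, -0.15, 0, 0, 0, 0, -0.15, 0, 0, 0, 0, -0.15, 0, 0, 0, 0, -0.15, 0, 0, 0, 0, 0, 0])

```text
clock: 15.7
position: [0.577, 0.0703, 0.1432]
ee_rot: [0.199, 0.432, 0.803, 0.359]
contact_force: [-7.0, -4.6, -4.5]
width: -0.0001
```

```bash
sed -i 's/,.1625)\[/,x[2])[/' chk.py; python3 chk.py
```

```text
t 15.7 q [-0.415  0.215  2.255  1.43   0.682 -2.19 ] p [0.577  0.0703 0.1432] z [ 0.63   0.405 -0.663] y [0.55  0.37  0.749] F [-7.  -4.6 -4.5] w -0.0001 below 41.5 az 0.571
t 15.8 q [-0.415  0.215  2.255  1.43   0.682 -2.19 ] p [0.577  0.0703 0.1433] z [ 0.63   0.405 -0.663] y [0.55  0.37  0.749] F [-7.7 -4.9 -4.3] w 0.0002 below 41.5 az 0.571
((293.8385925292969, 250.41900634765625), (26.422658920288086, 30.058069229125977), 56.42751693725586) ((331.8053894042969, 200.27407836914062), (3.56034779548645, 20.297231674194336), 90.92118072509766)
(array([0.55665203, 0.0538225 , 0.15961149]), [np.float64(0.0024334172556787366), np.float64(0.0024334172556787674)])
swing 0.41232265331563644 r 0.15140335801136356
finger swing 0.42607085010272466 tool az-.14 0.43053722013549167 r 0.1774323889843874
top-only swing 0.42837826414920455 r 0.15149755628692294
```

carry_out(moves=[0, -0.02, 0.03, -0.15, 0.004, 0, 0, 0, -0.15, 0, 0, 0, 0, -0.15, 0, 0, 0, 0, -0.15, 0, 0, 0, 0, -0.15, 0, 0, 0, 0, -0.15, 0, 0, 0, 0, -0.15, 0, 0, 0, 0, -0.15, 0, 0, 0, 0, 0, 0, 0, 0, 0, 0, 0])

```text
clock: 16.8
position: [0.5777, 0.0708, 0.1324]
ee_rot: [0.199, 0.43, 0.804, 0.36]
contact_force: [-6.1, -3.6, -2.0]
width: 0.0001
```

```bash
python3 chk.py
```

```text
t 16.8 q [-0.416  0.24   2.269  1.477  0.682 -2.254] p [0.5777 0.0708 0.1324] z [ 0.63   0.408 -0.661] y [0.547 0.371 0.751] F [-6.1 -3.6 -2. ] w 0.0001 below 41.4 az 0.574
t 16.9 q [-0.416  0.24   2.269  1.477  0.682 -2.254] p [0.5778 0.0707 0.1324] z [ 0.63   0.408 -0.661] y [0.547 0.371 0.751] F [-4.5 -2.6 -2.9] w 0.0001 below 41.4 az 0.574
((293.9538269042969, 250.9901123046875), (25.617441177368164, 29.564477920532227), 59.85161590576172) ((337.1224365234375, 205.67584228515625), (5.054035186767578, 21.712800979614258), 95.27986145019531)
(array([0.55440946, 0.05839735, 0.14878077]), [np.float64(0.002339715094450386), np.float64(0.002339715094450442)])
swing 0.4456834446868517 r 0.15199429103306905
finger swing 0.42577647649685774 tool az-.14 0.43415664182006863 r 0.17829245249075157
top-only swing 0.4303184929747552 r 0.15183255436403897
```

The pin is entering the hole. I'll back the finger off the bar, across its axis, and look.

carry_out(moves=[0, -0.055, -0.035, -0.075, 0, 0, -0.055, -0.035, -0.075, 0, 0, -0.055, -0.035, -0.075, 0, 0, -0.055, -0.035, -0.075, 0, 0, -0.055, -0.035, -0.075, 0, 0, -0.055, -0.035, -0.075, 0, 0, -0.055, -0.035, -0.075, 0, 0, 0, 0, 0, 0, 0, 0, 0, 0, 0, 0, 0, 0, 0, 0])

```text
clock: 17.9
position: [0.5748, 0.0687, 0.1279]
ee_rot: [0.2, 0.43, 0.803, 0.361]
contact_force: [0.2, 0.7, 0.8]
width: 0.0002
```

```bash
python3 chk.py
```

```text
t 17.9 q [-0.426  0.247  2.281  1.497  0.688 -2.288] p [0.5748 0.0687 0.1279] z [ 0.631  0.409 -0.659] y [0.546 0.37  0.752] F [0.2 0.7 0.8] w 0.0002 below 41.2 az 0.574
t 18.0 q [-0.426  0.247  2.282  1.497  0.688 -2.288] p [0.5747 0.0687 0.1279] z [ 0.631  0.409 -0.659] y [0.546 0.37  0.752] F [0.  0.3 0.5] w 0.0001 below 41.2 az 0.574
((293.99884033203125, 251.02830505371094), (25.57860565185547, 30.085878372192383), 61.80876159667969) ((333.6171569824219, 207.6049041748047), (9.294249534606934, 27.336183547973633), 90.59195709228516)
(array([0.55631852, 0.05582866, 0.14480388]), [np.float64(0.0007903138666293706), np.float64(0.0007903138666293257)])
swing 0.42467947316184596 r 0.1521892682869027
finger swing 0.4251423923816721 tool az-.14 0.4342851934240072 r 0.17462264128651117
top-only swing 0.4298652362365156 r 0.15222893189499703
```

View pics/sc_last.png

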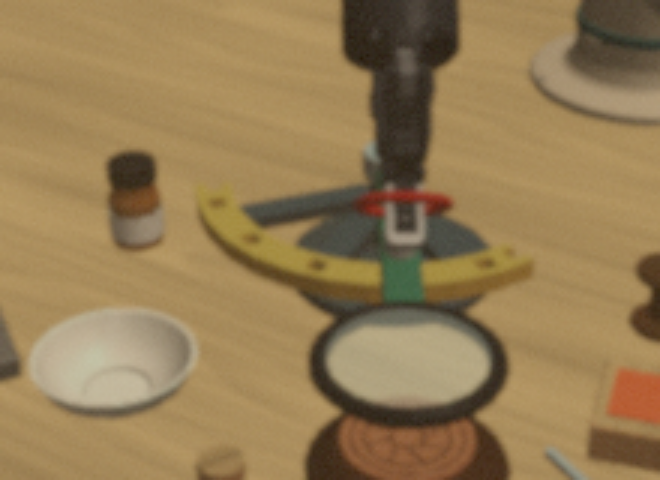

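The ring is back at z ≈ 0.1448, contact force is zero, and the lens stands beside and over the plate. Withdrawing back along the finger.

carry_out(moves=[0, -0.32, -0.2, 0.33, 0, 0, -0.63, -0.41, 0.66, 0, 0, -0.63, -0.41, 0.66, 0, 0, -0.63, -0.41, 0.66, 0, 0, -0.63, -0.41, 0.66, 0, 0, -0.63, -0.41, 0.66, 0, 0, -0.63, -0.41, 0.66, 0, 0, -0.63, -0.41, 0.66, 0, 0, -0.63, -0.41, 0.66, 0, 0, -0.63, -0.41, 0.66, 0])

```text
clock: 19.0
position: [0.5142, 0.0297, 0.191]
ee_rot: [0.2, 0.43, 0.803, 0.361]
contact_force: [0.4, -0.1, -0.1]
width: 0.0002
```

carry_out(moves=[0, 0, 0, 1.5, 0, 0, 0, 0, 1.5, 0, 0, 0, 0, 1.5, 0, 0, 0, 0, 1.5, 0, 0, 0, 0, 1.5, 0, 0, 0, 0, 1.5, 0, 0, 0, 0, 1.5, 0, 0, 0, 0, 1.5, 0, 0, 0, 0, 0, 0, 0, 0, 0, 0, 0])

```text
clock: 20.0
position: [0.5143, 0.0297, 0.3102]
ee_rot: [0.2, 0.43, 0.803, 0.361]
contact_force: [-1.1, 0.4, 0.6]
width: -0.0001
```

```bash
python3 chk.py
python3 - <<'E'
from r import *
s,Rm=st(); im=manip.get_image("wrist")[:,:,::-1].copy(); cv2.imwrite("pics/wrist5.png",im)
tp=manip.get_image("top")[:,:,::-1].copy(); cv2.imwrite("pics/final.png",np.hstack([cv2.resize(tp[150:390,180:460],(400,343)),cv2.resize(im,(400,343),interpolation=cv2.INTER_AREA)]))
E
```

```text
t 20.0 q [-0.624 -0.109  2.059  0.94   1.049 -1.649] p [0.5143 0.0297 0.3102] z [ 0.631  0.408 -0.66 ] y [0.546 0.37  0.752] F [-1.1  0.4  0.6] w -0.0001 below 41.3 az 0.574Traceback (most recent call last):
  File "chk.py", line 4, in <module>
    im=manip.get_image("scene")[:,:,::-1].copy(); s=ringpix(im,(275,360,180,240)); show()
                                                    ~~~~~~~^^^^^^^^^^^^^^^^^^^^^^
  File "r.py", line 7, in ringpix
    ys,xs=np.where(l==i); e=cv2.fitEllipse(cv2.convexHull(np.c_[xs,ys].astype(np.float32))); return e
                            ~~~~~~~~~~~~~~^^^^^^^^^^^^^^^^^^^^^^^^^^^^^^^^^^^^^^^^^^^^^^^^^
cv2.error: OpenCV(4.12.0) /io/opencv/modules/imgproc/src/shapedescr.cpp:361: error: (-201:Incorrect size of input array) There should be at least 5 points to fit the ellipse in function 'fitEllipseNoDirect'
```

View pics/final.png

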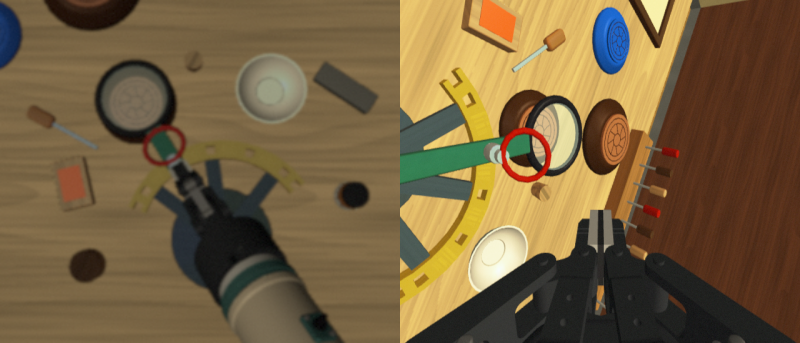

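The lens is now centred over the plate in the top view (about (135,100) in the crop), and the bystanders look unmoved. One last check of the ring height from the wrist and top views.

Run:
```python
from r import *
s,Rm=st(); Tw=(s["position"],Rm)
e=ringpix(cv2.imread("pics/wrist5.png"),(140,320,190,350)); t=ringpix(manip.get_image("top")[:,:,::-1].copy(),(270,340,225,275))
print(e,t); x,r=tri([ray("wrist",e[0],Tw),ray("top",t[0])]); v=x[:2]-[.428,-.026]; print(x,r,"swing",np.arctan2(v[1],v[0])-.143,np.hypot(*v))
```

```text
((200.34030151367188, 216.35791015625), (75.3135986328125, 82.83649444580078), 109.69409942626953) ((294.07177734375, 251.09361267089844), (26.207366943359375, 29.410646438598633), 59.61481475830078)
[0.5559622  0.05583714 0.14336375] [np.float64(0.0006216442401829063), np.float64(0.0006216442401829078)] swing 0.42598786650301446 0.15189352387995805
```

```bash
python3 -c "from rig import manip; print(manip.sign_off())"
```

```text
the job is handed in; nothing more can be done
None
```

The lens now stands over the copper plate on the small brown pad, with the pin dropped home one hole over. The job is handed in after about 20 s of the 51 s allowed.

**What I did**
- **Tilting the tool:** the moves have no tilt command, so I pushed the arm against its reach limit in free space. That left the shut fingers pointing about 41° below level.
- **Lifting the pin:** I hooked them under the ring's top bar and lifted the pin about 18–19 mm. The force was about 7–10 N.
- **Swinging and seating:** I swung the arm one hole counterclockwise, lowered the pin, backed the finger off and withdrew.

**Last checks**
- **Pin:** the ring centre is at z = 0.1434 m, against 0.144 m when home, so the pin is fully in.
- **Swing:** it measures about 0.426 rad against 0.436, at the edge of the ±0.01 play.
- **Lens:** in the top view it is centred over the plate.
- **Clearance:** the tool is well clear of the stand and no contact force remains.
- **Bystanders:** they look unmoved in the pictures; I did not measure their positions.

**What went wrong or disagreed**
- **Wrong sign:** early on I gave one retreat move the wrong sign on y. It only stretched the arm outward in free space and touched nothing.
- **Scene view:** during the swing and drop some scene-camera measurements were up to 3 mm off, apparently because the gripper hid part of the ring. In the final check that view was blocked, so I used the wrist and top views.

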